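# Close the seam and clip the cable-duct cover home

### The job

The loose cover length is lying unclipped on the grey desk cable duct, a little away from the shorter cover that is already fitted. First slide it along the duct until it butts against the end of the fitted cover with no gap, then press straight down on the middle of its flat top with the fingertips until both its ends have snapped fully home. The job finishes while still holding it down: keep pressing on the top without letting up, and leave the tape measure and label roll where they are.

Things in the scene. Friction and masses are not known exactly. Their poses are not given: they have to be found in the camera images.
- cable_duct: Grey plastic cable duct fixed to the table: channel 256 mm long (its y), 54 wide (its x), walls 30 high. Origin on the table, on its centre line, right under where the loose cover's centre belongs. The fitted cover (same profile, 58 wide, top at 48 mm) fills y = -140 to -60 mm; from -60 to +116 the channel is open, with a springy bead inside each wall top and a thin divider 40 high in the middle.
- cover_seat (a point): Point of the duct where the loose cover's origin lies when it is butted and fully home: on the duct's centre line, 30 mm above the table, 60 mm from the end face of the fitted cover. Axes as the duct's.
- duct_cover: Loose cover of the same grey plastic: 120 mm long (its y, along the duct), 58 wide (its x), 18 high, flat top, straight sides, square ends. Origin: centre of the underside of its sides, 18 mm below the top. Starts unclipped on the beads, origin 39 mm above the table, 12 to 45 mm from its seat towards the duct's +y. Its sides overhang the walls by 2 mm. 0.09 kg.
- cover_panel: Flat top panel of the loose cover (part of it), 56 x 120 mm; origin at the centre of the top face, axes as the cover's. Unclipped, the cover slides with under 1 N; legs inside the duct keep it parallel. Pressed down here it resists with up to 8 to 13 N, gives way after some 5 mm and is pulled home, 9 mm lower in all; then this point is 48 mm above the table and stands solid.
- tape_measure: Yellow pocket tape measure lying beyond the fitted cover's end of the duct, 58 x 73 x 33 mm, origin at the centre of its underside.
- label_roll: Roll of blank white labels standing on its flat side beyond the open end of the duct, 67 mm diameter, 40 mm high, origin at the centre of its underside.
Not all that is in view belongs to the job. What is shaped like the duct_cover but blue or yellow is not meant.

How it is judged:
By the outcome, as a careful person would: the job done as asked, in the order asked, and still so for the second after the job is handed in, while the arm keeps its last pose, push and grip.
It also fails if it takes over 51 s, if anything falls off the work surface, if the arm or the gripper's body presses on something with over 40 N, if the wrist force passes 120 N, or if a joint passes its speed limit or range.

### The arm

A 6-joint arm with a two-finger parallel gripper is mounted at the origin on the work surface; the furniture and walls round the work are solid. World frame = base frame: x ahead of the robot, y to its left, z up, the work surface at z = 0. Lengths are in m, angles in rad, forces in N, time in s.
With the tool pointing down it reaches from about 0.375 to 0.9 m from the base axis. Payload 3.1 kg.
Tool frame: the origin (TCP) lies at the very end of the fingers, on their centre line; the grasp point (between the pads) lies 19 mm behind it; z points along the fingers, y is the line along which they close (so a half turn about z gives the same grasp; the last joint's range is limited). The gripper opens to 85 mm and grips with 20 to 120 N. Pads are 22 mm wide; open, the fingers measure 114 mm over their backs; the gripper's body (76 mm by 85 mm) begins 54 mm behind the grasp point. The pads swing forward as they close: fully open they stand 13 mm farther back than shut.
Start: joints at [-1.333, 0.527, 1.433, -0, 1.181, -0.178], TCP at [0.253, -0.571, 0.231] pointing down, gripper open.
Joint ranges: [-3.08, 3.08], [-0.75, 2.2], [0.22, 2.44], [-1.43, 4.57], [0, 2.65], [-2.85, 2.85]. Speed limits (rad/s): [2.79, 2.79, 3.14, 3.14, 3.14, 3.14].

### API

Orientations are given as a unit quaternion [x, y, z, w].
In Python, from station import sense, snapshot, camera_params, sign_off gives the robot as it stands.
- The arm moves only by the shell command python3 -m handwheel 'ROWS' [OPENING] [FORCE]. ROWS is JSON, a list that holds one entry, the list of rows, each a list of 4 numbers: the shift along the tool's x, y, z in units of 25 mm (1.0 is 25 mm), then the turn about the tool's z in units of 6 degrees (1.0 is 6 degrees). A call has 1 to 20 rows; each row shifts and turns the commanded pose from where the row before left it, along the tool's axes as they then stand; what a row does not reach is not made up. A row lasts 1/8 s, in which the tool goes at most 62.5 mm and 10.7 degrees, less where a joint would pass 70% of its speed; a pose out of reach is approached as far as the arm can. A call is refused whole if a number of a shift passes 1 or a number of a turn 1, either way. A call with a gripper value outside its range is refused whole. OPENING is the finger opening in mm, from 0 to 85.4, set as the call begins (- or left out, the last holds). The fingers move at their own pace and stop on an object; FORCE is the grip in N (left out, the last holds). Time passes only in rows, so rows that do not move let the fingers close. It gives the time, the measured TCP pose, the force, the opening and the grip force at its end, in the units of the state.
- sense(): the state, without advancing time (a new reading comes with each control period).
- snapshot(name): name is "scene" or "top" or "wrist"; returns (picture, depth): 420x560x3 uint8, red, green, blue; 420x560 float32, m along the optical axis (not along the pixel's ray), 0 where there is no reading.
- camera_params(name): a dict with "mtx" (3x3 intrinsics, pixels), "extrinsics" (4x4, takes a point from camera to world coordinates); the wrist camera has in their place "hand_eye" (4x4, takes a point from camera to tool coordinates, whose origin is the TCP and whose axes are the flange's). Camera axes: x right, y up, looking along -z (the intrinsics and any distortion apply to the point x, -y, -z); pixel columns grow to the right and rows downward; lengths in m; the calibration is good to about 2 mm. A picture is of the moment at which its call begins: read the wrist's pose just before it. camera_params takes no time and is no camera call.
- sign_off(): hands the job in; it is judged then, once.
The state is a dict: "t": time; "q": joint angles; "qd": joint speeds; "tau": joint torques, N m; "tcp_pos": TCP position; "tool_rot": TCP orientation; "force": force on the tool from outside, world axes, zero at the start; "ft_torque": the same for the moment, N m; "finger_gap": opening from 0.0 (shut) to 1.0 (fully open); "gripper_force": force on a finger pad.
Only numpy, scipy, OpenCV 4.12 (cv2) and the standard library are available. Lean on these libraries where they do the work, as an engineer would, in place of code of your own. Each camera call takes 0.05 s, during which the arm holds its last target. There are 200 camera calls.

## Working session

There is one attempt and no reset: what is moved stays moved. The work goes in short steps, Python scripts to look and compute and a shell command to move; the robot and the scene stay as the last step left them, time stands still between calls to the robot, and variables do not carry over. Pictures are saved under pics/ and viewed, at most 10 in all, crops included, and the job is handed in when it is done.

```bash
mkdir -p pics
cat > h.py <<'E'
import numpy as np, cv2
from station import sense, snapshot, camera_params
def cloud(name):
    p,d=snapshot(name); c=camera_params(name); K=np.array(c["mtx"]); T=np.array(c["extrinsics"])
    v,u=np.mgrid[:420,:560]
    P=np.stack([(u-K[0,2])/K[0,0]*d,-(v-K[1,2])/K[1,1]*d,-d],-1)
    W=P@T[:3,:3].T+T[:3,3]; W[d==0]=np.nan
    return p,W
E
python3 - <<'E'
from h import *
s=sense(); print(s)
print({k:np.round(v,3).tolist() if not isinstance(v,str) else v for k,v in camera_params("top").items()})
p,W=cloud("top"); np.save("top.npy",W); np.save("topp.npy",p)
q,_=cloud("scene")
cv2.imwrite("pics/a.png",cv2.resize(p[...,::-1],(784,588)))
cv2.imwrite("pics/b.png",q[...,::-1])
E
```

```text
{'t': 0.0, 'q': array([-1.33247315e+00,  5.28483577e-01,  1.43391796e+00, -3.20034734e-05,
        1.18139437e+00, -1.78456212e-01]), 'qd': array([-0.00091465,  0.00089741,  0.0005189 ,  0.00061271,  0.00029935,
        0.0013958 ]), 'tau': array([-1.60783533e-03, -4.42356598e+01, -1.78025025e+01, -1.62680817e-04,
        8.61409237e-03, -9.91284878e-06]), 'tcp_pos': array([ 0.25288083, -0.57076278,  0.23031794]), 'tool_rot': array([ 9.78363477e-01,  2.06890536e-01, -4.77611230e-05, -1.10069252e-03]), 'force': array([ 0.12377975, -0.55358184,  0.64440932]), 'ft_torque': array([ 0.04784107, -0.01805021, -0.00293507]), 'gripper_force': 0.0, 'finger_gap': 0.9978717396657842}
{'mtx': [[528.862, 0.0, 272.64], [0.0, 528.862, 204.773], [0.0, 0.0, 1.0]], 'extrinsics': [[0.02, 0.985, -0.17, 0.231], [-0.999, 0.025, 0.028, 0.016], [0.032, 0.169, 0.985, 1.138], [0.0, 0.0, 0.0, 1.0]]}
```

View pics/a.png

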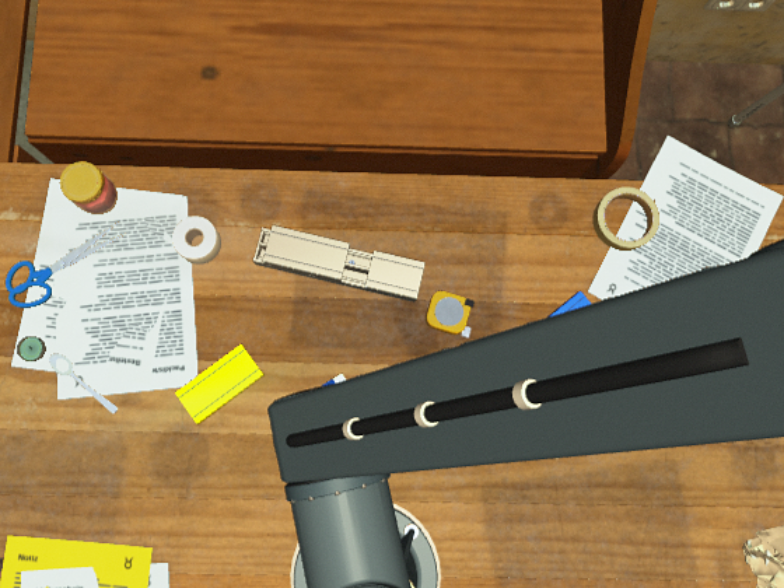

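View pics/b.png

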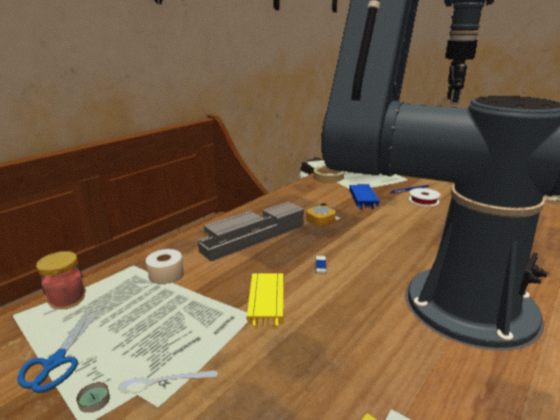

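The top view shows the duct from about (255,245) to (423,282) in the enlarged picture. The loose cover is at columns 265–348, there is a gap at 345–372, and the fitted cover is on the right. The tape is at (450,312) and the label roll at (195,240). Next I'll measure these.

Run:
```python
from h import *
W=np.load("top.npy")
box=np.zeros((420,560),bool); box[int(215/1.4):int(305/1.4),int(240/1.4):int(427/1.4)]=1
z=W[...,2]
def rect(m,n):
    pts=W[m][:,:2].astype(np.float32); print(n,m.sum(),'medz',np.median(z[m]))
    r=cv2.minAreaRect(pts*1000); print(r, np.round(cv2.boxPoints(r),1).tolist())
print('table z',np.nanmedian(z[int(320/1.4):int(350/1.4),int(300/1.4):int(400/1.4)]))
m1=box&(z>.0525); m2=box&(z>.043)&(z<.0525); 
for m,n in((m1,'loose'),(m2,'fitted')):
    k,l,st,_=cv2.connectedComponentsWithStats(m.astype(np.uint8)); i=1+st[1:,4].argmax(); rect(l==i,n)
h,e=np.histogram(z[box],np.arange(0,.07,.003)); print(h.tolist())
# axis: refined using long side of all high
m=m1|m2; P=W[m][:,:2]; c=P.mean(0); d=np.linalg.svd(P-c,full_matrices=0)[2][0]; d*=np.sign(d[1]); print('c',c,'d',d,np.degrees(np.arctan2(-d[0],d[1])))
s=(P-c)@d; o=np.argsort(s)
s1=(W[m1][:,:2]-c)@d; s2=(W[m2][:,:2]-c)@d; n=np.array([d[1],-d[0]])
print('loose s',np.percentile(s1,[.5,2,50,98,99.5]),'fit',np.percentile(s2,[.5,2,50,98,99.5]))
print('lat',np.percentile((W[m1][:,:2]-c)@n,[1,50,99]),np.percentile((W[m2][:,:2]-c)@n,[1,50,99]))
```

```text
table z 0.000544158350267332
loose 1562 medz 0.05795897791132276
((467.8727111816406, 100.4132080078125), (120.49687194824219, 58.97377395629883), 78.17692565917969) [[426.70001220703125, 47.5], [484.3999938964844, 35.400001525878906], [509.1000061035156, 153.3000030517578], [451.3999938964844, 165.39999389648438]]
fitted 1006 medz 0.04849317428153399
((439.1758117675781, -33.217567443847656), (80.02651977539062, 58.301666259765625), 77.88514709472656) [[402.29998779296875, -66.19999694824219], [459.29998779296875, -78.5], [476.1000061035156, -0.20000000298023224], [419.1000061035156, 12.0]]
[2350, 680, 122, 57, 30, 34, 41, 36, 72, 125, 92, 19, 27, 40, 74, 374, 519, 176, 443, 799, 274, 6, 0]
c [0.45569326 0.04798008] d [0.20523882 0.97871192] -11.843479749551962
loose s [-0.09812537 -0.0059074   0.05217839  0.11078077  0.11274071] fit [-0.12227803 -0.12104849 -0.08082001  0.05191528  0.09702572]
lat [-0.02751892  0.00083857  0.02925737] [-0.02799511 -0.0013243   0.02895461]
```

```bash
python3 -m handwheel '[[[0,0,0,-1],[0,0,0,-1],[0,0,0,-1],[0,0,0,-1],[0,0,0,-1],[0,0,0,-1],[0,0,0,-1],[0,0,0,-1],[0,0,0,-1],[0.5,0.5,0,-0.04],[1,0.5,0,0],[1,0.5,0,0],[1,0.5,0,0],[1,0.5,0,0],[1,0.4,0,0],[1,0,0,0],[1,0,0,0],[1,0,0,0],[1,0,0,0]]]' 0 40
python3 -m handwheel '[[[1,0,0,0],[1,0,0,0],[1,0,0,0],[1,0,0,0],[1,0,0,0],[1,0,0,0],[1,0,0,0],[1,0,0,0],[1,0,0,0],[1,0,0,0],[1,0,0,0],[1,0,0,0],[1,0,0,0],[1,0,0,0],[1,0,0,0],[1,0,0,0],[1,0,0,0],[1,0,0,0],[1,0,0,0],[1,0,0,0]]]'
python3 -m handwheel '[[[1,0,0,0],[1,0,0,0],[0,0,1,0],[0,0,1,0],[0,0,1,0],[0,0,1,0],[0,0,0,0],[0,0,0,0]]]'
python3 - <<'E'
from h import *
s=sense(); print(s["t"],s["tcp_pos"],s["tool_rot"],s["force"],s["finger_gap"])
p,W=cloud("scene"); q,_=snapshot("wrist")
cv2.imwrite("pics/c.png",np.hstack([p[120:320,150:550,::-1],cv2.resize(q[...,::-1],(267,200))]))
p2,W=cloud("top"); z=W[...,2]
box=np.zeros((420,560),bool); box[150:220,170:310]=1
print(np.nansum(box&(z>.0525)&(z<.062)))
R=np.array([.206,.9786]); 
T=s["tcp_pos"][:2]; print('rel to loose centre along/across',(T-[.4679,.1004])@R,(T-[.4679,.1004])@[.9786,-.206])
E
```

```text
t: 2.48
tcp_pos: [0.3732, -0.3524, 0.2314]
tool_rot: [0.777, 0.63, 0.0, 0.0]
force: [0.4, 0.2, -0.4]
finger_gap: -0.001
gripper_force: 0.0
t: 4.97
tcp_pos: [0.4754, 0.1367, 0.2314]
tool_rot: [0.777, 0.63, 0.0, 0.0]
force: [0.0, 0.1, -0.0]
finger_gap: -0.002
gripper_force: 0.0
t: 5.98
tcp_pos: [0.4864, 0.1846, 0.132]
tool_rot: [0.776, 0.63, 0.001, 0.0]
force: [0.7, -1.2, -0.8]
finger_gap: -0.005
gripper_force: 0.0
5.975 [0.48644376 0.18456259 0.13200189] [7.76453103e-01 6.30174774e-01 5.03911197e-04 2.81743887e-04] [ 0.66185281 -1.22149631 -0.7814863 ] -0.0045094326325177195
1560
rel to loose centre along/across 0.08618152477896074 0.0008094299632082566
```

View pics/c.png

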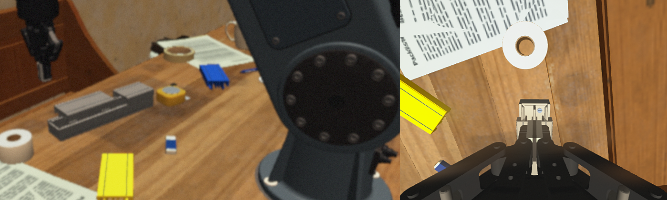

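The wrist view shows the shut fingers over the open end of the duct, with the label roll ahead of them. The TCP is 86 mm from the cover's centre and on the centre line, so I'll go down and push.

```bash
python3 -m handwheel '[[[0,0,1,0],[0,0,1,0],[0,0,1,0],[0,0,0.44,0],[0,0,0,0],[-0.2,0,0,0],[-0.2,0,0,0],[-0.2,0,0,0],[-0.2,0,0,0],[-0.2,0,0,0],[-0.2,0,0,0],[0,0,0,0]]]'
python3 - <<'E'
from h import *
s=sense(); c=np.array([.4679,.1004]);d=np.array([.206,.9786]); print((s["tcp_pos"][:2]-c)@d,s["tcp_pos"],s["force"])
p,W=cloud("top"); z=W[...,2]; box=np.zeros((420,560),bool); box[150:220,170:310]=1
m=box&(z>.0525)&(z<.062); sl=(W[m][:,:2]-c)@d; print(m.sum(),np.percentile(sl,[1,5,50,95,99]))
cv2.imwrite("pics/d.png",cv2.resize(p[130:230,150:320,::-1],None,fx=4,fy=4))
E
```

```text
t: 7.62
tcp_pos: [0.4798, 0.1544, 0.0453]
tool_rot: [0.777, 0.63, -0.0, -0.0]
force: [-0.3, 0.2, -0.1]
finger_gap: -0.002
gripper_force: 0.0
0.05529819240423416 [0.4797597  0.15441093 0.04526471] [-0.33575272  0.24498764 -0.09035823]
1390 [-0.13164506 -0.07274143 -0.02353526  0.02593329  0.03579493]
```

View pics/d.png

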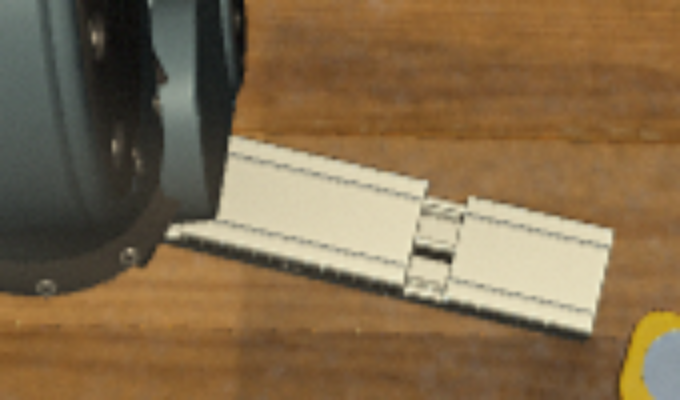

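The cover is sliding: its leading edge is at about (418,235) in the crop, and roughly 24 mm of gap remains before the fitted cover at (460,245).

```bash
python3 -m handwheel '[[[-0.2,0,0,0],[-0.2,0,0,0],[-0.2,0,0,0],[-0.2,0,0,0],[0,0,0,0],[0,0,0,0]]]' | head -4
for i in 1; do python3 -m handwheel '[[[-0.06,0,0,0],[-0.06,0,0,0],[0,0,0,0]]]' | head -4; done
python3 - <<'E'
from h import *
s=sense(); c=np.array([.4679,.1004]);d=np.array([.206,.9786]); print((s["tcp_pos"][:2]-c)@d,s["force"])
p,W=cloud("top"); z=W[...,2]; box=np.zeros((420,560),bool); box[150:220,170:310]=1
m=box&(z>.0525)&(z<.062); sl=(W[m][:,:2]-c)@d; print(np.percentile(sl,[1,5]))
E
```

```text
t: 8.43
tcp_pos: [0.4758, 0.1352, 0.0453]
tool_rot: [0.777, 0.63, -0.0, -0.0]
force: [0.2, 0.5, 0.8]
t: 8.8
tcp_pos: [0.4755, 0.1332, 0.0454]
tool_rot: [0.777, 0.63, 0.001, -0.0]
force: [0.4, 4.0, -0.0]
0.03366639586498828 [ 0.42285575  4.02848448 -0.0397716 ]
[-0.14725464 -0.09456302]
```

```bash
python3 -m handwheel '[[[-0.04,0,0,0],[-0.04,0,0,0],[0,0,0,0],[0,0,0,0]]]' | head -4
python3 - <<'E'
from h import *
s=sense(); c=np.array([.4679,.1004]);d=np.array([.206,.9786]); print((s["tcp_pos"][:2]-c)@d,s["force"])
p,W=cloud("top")
cv2.imwrite("pics/e.png",cv2.resize(p[150:220,190:310,::-1],None,fx=6,fy=6,interpolation=cv2.INTER_CUBIC))
E
```

```text
t: 9.35
tcp_pos: [0.4756, 0.133, 0.0456]
tool_rot: [0.777, 0.629, 0.002, -0.001]
force: [0.6, 13.6, 0.1]
0.03345828095879682 [ 0.59998176 13.57249     0.10164204]
```

View pics/e.png

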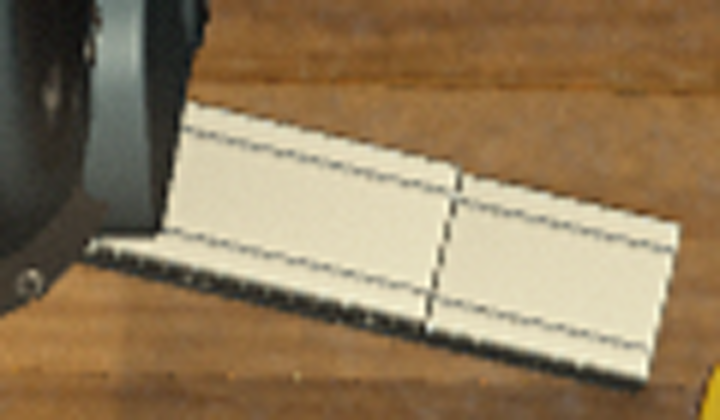

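The cover is butted: there is only a seam line at (445,250) in the crop and the push force rose to 13.6 N. I'll back off, lift and move over the middle.

```bash
python3 -m handwheel '[[[0.2,0,0,0],[0.3,0,0,0],[0,0,-0.5,0],[0,0,-1,0],[-0.5,0,0,0],[-1,0,0,0],[-1,0,0,0],[-0.5,0,0,0],[0,0,0,0],[0,0,0,0]]]' | head -4
python3 - <<'E'
from h import *
s=sense(); c=np.array([.4392,-.0332]);d=np.array([.206,.9786]);n=np.array([.9786,-.206])
print("along (want 100)",(s["tcp_pos"][:2]-c)@d*1e3,"across",(s["tcp_pos"][:2]-c)@n*1e3,s["tcp_pos"][2],s["force"])
E
```

```text
t: 10.65
tcp_pos: [0.4621, 0.0694, 0.0827]
tool_rot: [0.776, 0.63, 0.0, -0.0]
force: [0.1, 1.2, -0.3]
along (want 100) 105.10835936142028 across 1.2322869570945971 0.08274808486276533 [ 0.08124953  1.23024977 -0.30305766]
```

```bash
python3 -m handwheel '[[[-0.2,-0.05,0,0],[0,0,0.5,0],[0,0,0.3,0],[0,0,0,0],[0,0,0,0]]]' | head -4
python3 - <<'E'
from h import *
s=sense(); c=np.array([.4392,-.0332]);d=np.array([.206,.9786]);n=np.array([.9786,-.206])
print((s["tcp_pos"][:2]-c)@d*1e3,(s["tcp_pos"][:2]-c)@n*1e3,s["tcp_pos"][2],s["force"])
p,W=cloud("top"); q,_=cloud("scene")
cv2.imwrite("pics/f.png",np.hstack([cv2.resize(x[...,::-1],(400,300),interpolation=cv2.INTER_CUBIC) for x in(p[150:225,200:300],q[180:270,190:310])]))
E
```

```text
t: 11.28
tcp_pos: [0.4597, 0.0646, 0.0626]
tool_rot: [0.776, 0.63, -0.0, -0.0]
force: [-0.9, 0.2, -0.2]
99.97042812051161 -0.11725927423109073 0.06260388909555203 [-0.91583806  0.18140216 -0.24425853]
```

View pics/f.png

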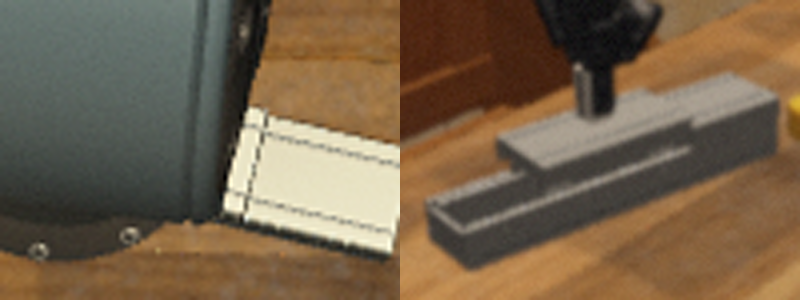

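The seam is still closed at (255,165) on the left, and the fingers stand over the middle of the raised cover on the right. Next I'll press straight down in small steps.

```bash
python3 -m handwheel '[[[0,0,0.12,0],[0,0,0.12,0],[0,0,0.08,0],[0,0,0.08,0],[0,0,0,0]]]' | head -4
python3 -m handwheel '[[[0,0,0.08,0],[0,0,0.08,0],[0,0,0,0]]]' | head -4
```

```text
t: 12.0
tcp_pos: [0.4571, 0.0651, 0.0534]
tool_rot: [0.776, 0.63, -0.002, -0.002]
force: [-5.6, 1.1, 11.3]
t: 12.38
tcp_pos: [0.4598, 0.0645, 0.0486]
tool_rot: [0.776, 0.63, 0.0, 0.0]
force: [1.1, 0.6, 0.4]
```

```bash
python3 -m handwheel '[[[0,0,0.08,0],[0,0,0.08,0],[0,0,0,0]]]' | head -4
```

```text
t: 12.75
tcp_pos: [0.46, 0.0645, 0.0479]
tool_rot: [0.776, 0.63, 0.001, 0.001]
force: [-4.6, 0.6, 34.0]
```

```bash
python3 -m handwheel '[[[0,0,0,0],[0,0,0,0],[0,0,0,0],[0,0,0,0]]]' | head -4
python3 - <<'E'
from h import *
c=np.array([.4392,-.0332]);d=np.array([.206,.9786]);n=np.array([.9786,-.206])
q,W=cloud("scene"); a=(W[...,:2]-c)@d*1e3; b=(W[...,:2]-c)@n*1e3; z=W[...,2]*1e3
for lo in range(-40,170,15):
    m=(a>lo)&(a<lo+15)&(abs(b)<20)&(z>25)&(z<65); print(lo,m.sum(),np.round(np.median(z[m]),1) if m.any() else None)
cv2.imwrite("pics/g.png",cv2.resize(q[170:275,180:320,::-1],None,fx=5,fy=5,interpolation=cv2.INTER_CUBIC))
print(sense()["force"])
E
```

```text
t: 13.25
tcp_pos: [0.46, 0.0645, 0.0479]
tool_rot: [0.776, 0.63, 0.001, 0.001]
force: [-5.0, 0.1, 33.4]
-40 36 46.7
-25 40 46.7
-10 44 46.5
5 44 46.8
20 47 46.7
35 48 46.5
50 51 46.8
65 43 46.7
80 30 46.8
95 71 50.0
110 80 47.3
125 55 46.9
140 64 46.7
155 98 37.6
[-3.66398485 -0.50039754 33.72525649]
```

View pics/g.png

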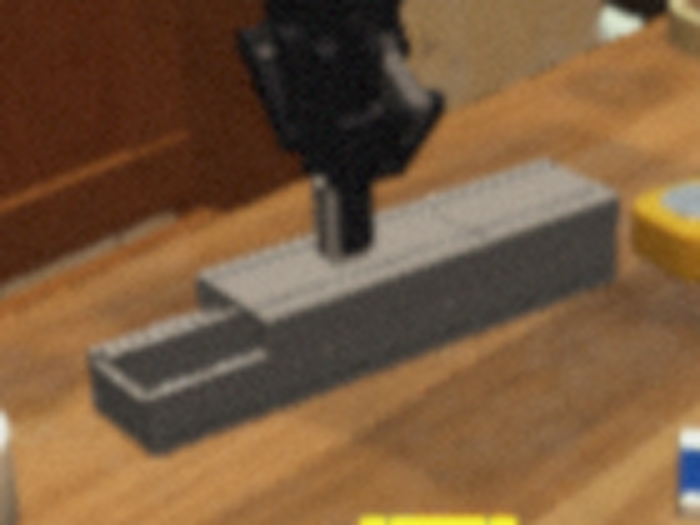

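Both covers now read the same height along their whole length. The seam is closed at (455,225), and the fingers are holding with a steady 33 N on the middle of the top.

```bash
python3 -c "from station import sign_off; print(sign_off())"
```

```text
the job is handed in; nothing more can be done
None
```

The loose cover is butted against the fitted one and snapped home along its full length; I handed the job in at about 13 s, still pressing its middle with about 33 N and with the tape measure and label roll untouched.

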